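# Start the ultrasonic parts cleaner

### The arm

A 6-joint arm with a two-finger parallel gripper is mounted at the origin on the work surface. World frame = base frame: x ahead of the robot, y to its left, z up, the work surface at z = 0. Lengths are in m, angles in degrees, forces in N, time in s.
With the tool pointing down it reaches from about 0.35 to 0.875 m from the base axis. Payload 4.2 kg.
Tool frame: the origin (TCP) lies on the mounting face of the last link; the fingertips stand 182 mm ahead of it and the grasp point (between the pads) lies 164 mm ahead of it (r.tcp_to_grasp is the distance from the TCP to the grasp point, in m); z points along the fingers, y is the line along which they close (so a half turn about z gives the same grasp; the last joint's range is limited). The gripper opens to 87 mm and grips with 3 to 60 N. Pads are 19 mm wide; open, the fingers measure 117 mm over their backs; the gripper's body (75 mm by 190 mm) begins 51 mm behind the grasp point.
Start: joints at [-51.245, 22.042, 0.453, 0, -68.411, -14.817], TCP at [0.254, -0.571, 0.405] pointing down, gripper open.
Joint ranges: [-179.83, 179.83], [-69.29, 118.12], [-61.27, 80.66], [-181.25, 117.63], [-171.15, -9.14], [-177.46, 177.46]. Speed limits (degrees/s): [159.86, 159.86, 180, 180, 180, 180].

### API

Orientations are given as a 3x3 rotation matrix whose columns are the frame's x, y, z axes.
In Python, from station import sense, eyes, r gives the robot as it stands.
- The arm moves only by the tool jog_arm, never from a script. Its argument "increments" is a list of rows, each a list of 4 numbers: the shift along the tool's x, y, z normalised to -1 to 1, where 1 is 0.02 m, then the turn about the tool's z normalised to -1 to 1, where 1 is 0.08 rad. A call has 1 to 10 rows; each row shifts and turns the commanded pose from where the row before left it, along the tool's axes as they then stand; what a row does not reach is not made up. A row lasts 1/10 s, in which the tool goes at most 50 mm and 8.59 degrees, less where a joint would pass 70% of its speed; a pose out of reach is approached as far as the arm can. A call with a number of a shift or a turn outside -1 to 1 is refused whole. A call with a gripper value outside its range is refused whole. "grip" is the finger opening in mm, from 0 to 87, set as the call begins (left out, the last holds). The fingers move at their own pace and stop on an object; the grip force is fixed at half the most. Time passes only in rows, so rows that do not move let the fingers close. It gives the time, the measured TCP pose, the force, the opening and the grip force at its end, in the units of the state.
- sense(): the state, without advancing time (a new reading comes with each control period).
- eyes.capture(name): name is "scene" or "top" or "wrist"; returns the picture (400x640x3 uint8, blue, green, red); there is no depth.
- eyes.get_calibration(name): a dict with "camera_matrix" (3x3 intrinsics, pixels), "R" (3x3) and "t" (3): a world point X has camera coordinates R X + t; the wrist camera has in their place "T_tool_cam" (4x4, takes a point from camera to tool coordinates, whose origin is the TCP and whose axes are the flange's). Camera axes: x right, y down, z forward; pixel columns grow to the right and rows downward; lengths in m; the calibration is good to about 2 mm. The wrist camera is an equidistant fisheye: a pixel r from the principal point sees the ray r / f radians off the axis. A picture is of the moment at which its call begins: read the wrist's pose just before it. get_calibration takes no time and is no camera call.
- r.finish_job(): hands the job in; it is judged then, once.
Trained networks look in the newest picture that a camera, given by its name, has taken for a name from the list of things; names that differ only in an ending like _2 or _b are one class to them, and where a whole thing is asked for, a point or a joint stands for the part that bears it (a point fixed in the world has none). Each returns a list of dicts, best first, with "conf" (0 to 1); they miss things now and then, are a little off and sometimes report something else, mostly with a low value. They report only what shows in the picture. A call takes as long as a camera call.
- eyes.spot_in(camera, name): "centre" ([x, y, z] in m, in world coordinates, good to about 4 mm: the middle of the surface that is visible of it).
- eyes.outline_of(camera, name): "mask" (400x640 bool, what is visible of it).
The state is a dict: "time_s": time; "joints": joint angles; "joint_velocities": joint speeds; "effort": joint torques, N m; "tcp_pos": TCP position; "ee_rot": TCP orientation; "wrist_force": force on the tool from outside, world axes, zero at the start; "moment": the same for the moment, N m; "gripper_width": opening from 0.0 (shut) to 1.0 (fully open); "gripper_force": force on a finger pad.
Only numpy, scipy, OpenCV 4.12 (cv2) and the standard library are available. Lean on these libraries where they do the work, as an engineer would, in place of code of your own. Each camera call takes 0.05 s, during which the arm holds its last target. There are 200 camera calls.

### The job

Start the ultrasonic parts cleaner by pressing with the closed fingers: first press down the raised half of the orange mains rocker on the white bench power block until it is fully over, then do the same with the blue heater rocker on the cleaner's control deck, and then press the green start button fully in and let it come out again. Keep to that order and never press the red stop button. Nothing is to be gripped, lifted or pushed along: leave the power block, the black bottle, the spray can, the white-lidded jar and the wrench where they are.

Things in the scene. Friction and masses are not known exactly. Their poses are not given: they have to be found in the camera images.
- power_block: White bench power block with two round sockets, 260 (x) x 80 (y) x 45 mm high, 0.8 kg, loose on rubber feet; origin at the centre of its underside, x along its length. The orange mains rocker lies along x near its -x end, in a grey frame 80 x 50 x 5 mm high: hinge 75 mm from the block's centre, 59 mm above the table; its raised half is towards the block's middle.
- mains (a joint): Orange mains rocker on the power block. 0 = off, 0.30 rad = fully on; starts at 0 to 0.05. V-shaped, 64 x 34 mm, hinged across its middle. Off: the block-middle half slopes up 0.30 rad from the hinge (outer end 9.5 mm up), the other half is level. On: the pressed half is level. No spring: it stays where left; 2 to 4 N down on the raised half turns it.
- mains_press (a point): Where to press the orange mains rocker: on the top face of its raised half, on the centre line, 20 mm from the hinge. Moves with the rocker, about 6 mm down from off to fully on, ending level with the hinge. Its x axis, seen from above, points from the hinge to the raised half's outer end.
- cleaner: Ultrasonic cleaner, a fixed steel box 240 (x) x 380 (y) x 140 mm high; origin at the centre of its underside. Its +y side is the tank under an aluminium lid with a wire handle (up to 167 mm high). Its -y side is the black flat control deck, 141 mm high: blue heater rocker nearest -x, then the green and red buttons side by side 72 mm apart along y; which is on which side varies.
- heater (a joint): Blue heater rocker along y on the cleaner's deck, hinge 14 mm above it. 0 = off, 0.30 rad = fully on; starts at 0 to 0.05. V-shaped, 64 x 34 mm, hinged across its middle. Off: the tank-side (+y) half slopes up 0.30 rad from the hinge (outer end 9.5 mm up), the other half is level. On: the pressed half is level. No spring: it stays where left; 2 to 4 N down on the raised half turns it.
- heater_press (a point): Where to press the blue heater rocker: on the top face of its raised half, on the centre line, 20 mm from the hinge. Moves with the rocker, about 6 mm down from off to fully on, ending level with the hinge. Its x axis, seen from above, points from the hinge to the raised half's outer end.
- start (a joint): The green start button, a round cap of 32 mm diameter in an aluminium collar of 48 mm diameter and 12 mm height on the deck. 0 = out, 0.006 m = fully in (straight down); springs back when released. 1.2 N starts it moving, 4 N holds it fully in.
- start_top (a point): Centre of the top face of the green start button's cap, 22 mm above the deck when out; moves with it.
- stop (a joint): The red stop button, same make and size as the green one; 0 = out, 0.006 m = fully in. Not to be pressed.
- stop_top (a point): Centre of the top face of the red stop button's cap, 22 mm above the deck when out.
- fluid_bottle: Bystander: black bottle with blue cap, 68 mm diameter, 150 mm high, standing loose; origin at the centre of its underside.
- spray_can: Bystander: blue and aluminium spray can, 56 mm diameter, 190 mm high, standing loose; origin at the centre of its underside.
- catch_jar: Bystander: cloudy see-through jar with a white lid, 72 mm diameter, 90 mm high, standing loose; origin at the centre of its underside.
- wrench: Bystander: steel wrench 160 mm long lying loose on the table; origin at the centre of its underside, x along it.

How it is judged:
By the outcome, as a careful person would: the job done as asked, in the order asked, and still so for the second after the job is handed in, with the robot touching nothing.
It also fails if it takes over 45 s, if anything falls off the work surface, if the arm or the gripper's body presses on something with over 40 N, if the wrist force passes 120 N, or if a joint passes its speed limit or range.

## Working session

There is one attempt and no reset: what is moved stays moved. The work goes in short steps, Python scripts to look and compute and a tool call to move; the robot and the scene stay as the last step left them, time stands still between calls to the robot, and variables do not carry over. Pictures are saved under pics/ and viewed, at most 10 in all, crops included, and the job is handed in when it is done.

Besides the shell and the picture viewer there is one more tool, called after ">>>" by a JSON object that holds its "op" and its "data", one argument or row to a line. jog_arm: Moves the arm, as the interface text tells. Its arguments: {"type":"object","properties":{"increments":{"type":"array"},"grip":{"type":"number"}},"required":["increments"]}

```bash
mkdir -p pics
python3 - <<'E'
from station import sense, eyes, r
import cv2,numpy as np
s=sense();print(s['time_s'],s['tcp_pos'],s['ee_rot'],s['wrist_force'],s['gripper_width'])
for c in ["scene","top"]:
    im=eyes.capture(c);cv2.imwrite(f"pics/{c}1.png",im)
    for n in ["mains_press","heater_press","start_top","stop_top","power_block","cleaner","fluid_bottle","spray_can","catch_jar","wrench"]:
        print(c,n,[(np.round(d['centre'],3).tolist(),round(d['conf'],2)) for d in eyes.spot_in(c,n)[:2]])
print(sense()['time_s'])
E
```

```text
0.0 [ 0.25352988 -0.57104937  0.40364911] [[-9.14066533e-01 -4.05563063e-01 -9.87750512e-04]
 [-4.05564252e-01  9.14064419e-01  1.96870372e-03]
 [ 1.04434088e-04  2.20012248e-03 -9.99997574e-01]] [ 0.83190943 -0.38750325 -0.52438268] 1.0008974112338331
scene mains_press [([0.486, -0.266, 0.058], 0.68)]
scene heater_press [([0.512, 0.056, 0.152], 0.74)]
scene start_top [([0.623, 0.04, 0.164], 0.42)]
scene stop_top [([0.604, 0.109, 0.163], 0.54)]
scene power_block [([0.577, -0.233, 0.049], 0.67), ([0.79, -0.047, 0.079], 0.63)]
scene cleaner [([0.604, 0.21, 0.142], 0.65), ([0.794, -0.049, 0.077], 0.49)]
scene fluid_bottle [([0.786, -0.252, 0.09], 0.67), ([0.483, -0.264, 0.058], 0.5)]
scene spray_can [([0.649, -0.447, 0.123], 0.86)]
scene catch_jar [([0.793, -0.044, 0.076], 0.69)]
scene wrench [([0.464, -0.411, 0.005], 0.81)]
top mains_press [([0.487, -0.266, 0.06], 0.81)]
top heater_press [([0.512, 0.05, 0.154], 0.7)]
top start_top [([0.615, 0.036, 0.162], 0.67), ([0.764, -0.264, 0.103], 0.31)]
top stop_top []
top power_block [([0.555, -0.246, 0.046], 0.73)]
top cleaner [([0.55, 0.187, 0.148], 0.84)]
top fluid_bottle [([0.761, -0.265, 0.103], 0.65)]
top spray_can [([0.636, -0.451, 0.168], 0.74)]
top catch_jar [([0.768, -0.068, 0.095], 0.72)]
top wrench [([0.46, -0.416, 0.009], 0.9), ([0.488, -0.262, 0.06], 0.36)]
1.1
```

View top.

View pics/top1.png

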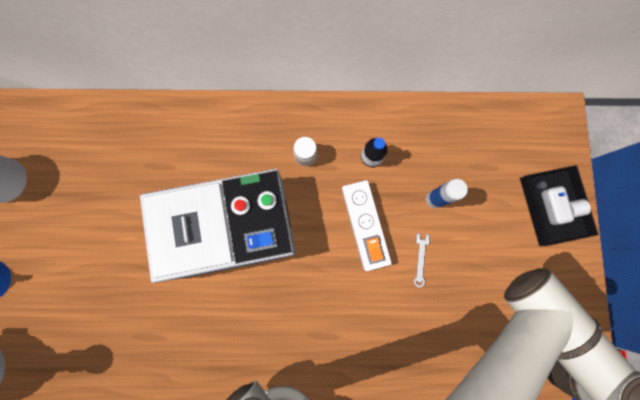

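View pics/scene1.png

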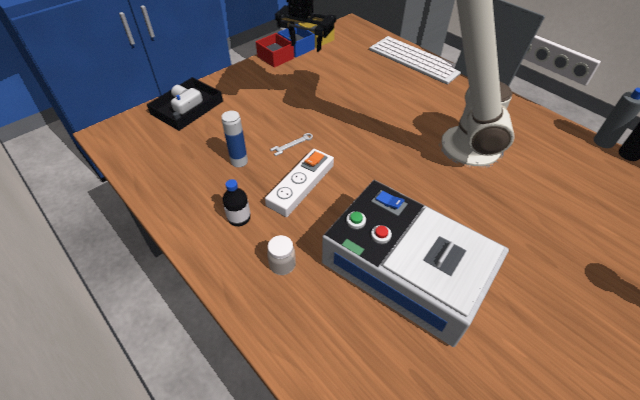

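```bash
cat > h.py <<'E'
from station import sense, eyes, r
import cv2,numpy as np
def plane(c,uv,z):
    k=eyes.get_calibration(c);R=np.array(k['R']);C=-R.T@np.array(k['t']).ravel()
    d=np.c_[np.atleast_2d(uv),np.ones(len(np.atleast_2d(uv)))]@np.linalg.inv(k['camera_matrix']).T@R
    return (C+d*((z-C[2])/d[:,2])[:,None])[:,:2]
def mask_pts(c,n,z):
    o=eyes.outline_of(c,n)
    if not o: return None
    v,u=np.nonzero(o[0]['mask']);return o[0]['conf'],plane(c,np.c_[u,v].astype(float),z)
E
python3 - <<'E'
from h import *
for c in ["top","scene"]:
    im=eyes.capture(c)
    for n,z in [("mains",.061),("heater",.157),("start",.161),("stop",.161),("power_block",.045),("cleaner",.141)]:
        m=mask_pts(c,n,z)
        if m is None: print(c,n,None);continue
        P=m[1].astype(np.float32);b=cv2.minAreaRect(P);w,v=np.linalg.eigh(np.cov(P.T));a=np.degrees(np.arctan2(v[1,1],v[0,1]))
        print(c,n,round(m[0],2),len(P),'mean',P.mean(0).round(4),'rect',np.round(b[0],4),np.round(b[1],3),round(b[2],1),'pca',round(a,1))
    hsv=cv2.cvtColor(im,cv2.COLOR_BGR2HSV)
print(sense()['time_s'])
E
```

```text
top mains 0.77 260 mean [ 0.4873 -0.2678] rect [ 0.4873 -0.2678] [0.064 0.034] 12.0 pca -167.3
top heater 0.83 317 mean [0.5104 0.0495] rect [0.5107 0.0491] [0.034 0.065] 11.2 pca 99.5
top start None
top stop None
top power_block 0.87 2501 mean [ 0.5579 -0.2475] rect [ 0.5599 -0.2475] [0.261 0.086] 15.0 pca -165.1
top cleaner 0.79 11926 mean [0.5495 0.1769] rect [0.5532 0.1647] [0.245 0.386] 11.7 pca 101.7
scene mains 0.52 165 mean [ 0.485  -0.2638] rect [ 0.4845 -0.2635] [0.061 0.041] 11.9 pca -167.8
scene heater 0.83 323 mean [0.5108 0.0528] rect [0.5121 0.0526] [0.046 0.068] 19.2 pca 113.4
scene start 0.68 126 mean [0.6174 0.0371] rect [0.6182 0.0373] [0.034 0.03 ] 48.0 pca -146.0
scene stop 0.5 134 mean [0.6028 0.1078] rect [0.6027 0.108 ] [0.032 0.03 ] 48.0 pca -144.4
scene power_block 0.56 2048 mean [ 0.5752 -0.2317] rect [ 0.5672 -0.2355] [0.278 0.098] 15.0 pca -164.3
scene cleaner 0.57 16087 mean [0.5933 0.2062] rect [0.5835 0.1806] [0.299 0.38 ] 11.3 pca 105.1
1.8
```

>>> {"op": "jog_arm", "data": {
  "grip": 0,
  "increments": [
    [0,0,0,0.72],
    [0,0,0,0.72],
    [0,0,0,0.72],
    [-1,0.75,0,0],
    [-1,0.75,0,0],
    [-1,0.75,0,0],
    [-1,0.75,0,0],
    [-1,0.75,0,0],
    [-1,0.75,0,0],
    [-1,0.75,0,0]
  ]
}}

```text
time_s: 2.8
tcp_pos: [0.3645, -0.4345, 0.4049]
ee_rot: [[-0.97, -0.243, 0.0], [-0.243, 0.97, -0.0], [-0.0, -0.0, -1.0]]
wrist_force: [0.1, -0.0, -1.0]
gripper_width: 0.174
gripper_force: 0.0
```

>>> {"op": "jog_arm", "data": {
  "increments": [
    [-1,0.75,0,0],
    [-1,0.75,0,0],
    [-1,0.75,0,0],
    [-1,0.75,0.5,0],
    [-1,0.75,0.5,0],
    [-1,0.75,0.5,0],
    [-1,0.75,0.5,0],
    [0,0,0.5,0],
    [0,0,0.5,0],
    [0,0,0,0]
  ]
}}

```text
time_s: 3.8
tcp_pos: [0.4735, -0.2998, 0.3431]
ee_rot: [[-0.97, -0.242, -0.003], [-0.242, 0.97, 0.001], [0.003, 0.002, -1.0]]
wrist_force: [-0.2, -0.1, -0.8]
gripper_width: 0.002
gripper_force: 0.0
```

```bash
cat >> h.py <<'E'
def go(x,y,ztip,yaw=None):
    s=sense();p=np.array(s['tcp_pos']);R=np.array(s['ee_rot']);tip=p+R[:,2]*.182
    d=R.T@(np.array([x,y,ztip])-tip)
    a=np.degrees(np.arctan2(R[1,0],R[0,0]))
    t=None if yaw is None else np.radians(-((yaw-a+180)%360-180))/.08
    print('t',round(s['time_s'],2),'tip',tip.round(4),'yaw',a.round(2),'F',np.round(s['wrist_force'],1),'w',round(s['gripper_width'],3),'units',(d/.02).round(3),'turn',t,'z',R[:,2].round(4),'q',np.round(s['joints'],1))
E
python3 - <<'E'
from h import *
go(.506,-.262,.075,-166)
im=eyes.capture("wrist");cv2.imwrite("pics/w1.png",im)
k=eyes.get_calibration("wrist");print(np.round(k['T_tool_cam'],3).tolist(),k['camera_matrix'])
for n in ["mains_press","power_block"]: print(n,[(np.round(d['centre'],4),d['conf']) for d in eyes.spot_in("wrist",n)])
E
```

```text
t 3.8 tip [ 0.4729 -0.2996  0.1611] yaw -166.02 F [-0.2 -0.1 -0.8] w 0.002 units [-2.072  1.414  4.301] turn -0.003307958544469713 z [-0.0033  0.0014 -1.    ] q [-15.8  18.9 -13.8  -0.  -57.5 -60.2]
[[-0.001, -0.97, -0.241, 0.065], [1.0, -0.001, -0.0, -0.0], [-0.0, -0.241, 0.97, 0.02], [0.0, 0.0, 0.0, 1.0]] [[309.70691629   0.         318.28886084]
 [  0.         309.70691629 196.45161167]
 [  0.           0.           1.        ]]
mains_press [(array([ 0.4673, -0.2714,  0.0574]), 0.67)]
power_block [(array([ 0.4585, -0.2767,  0.0459]), 0.74)]
```

View pics/w1.png

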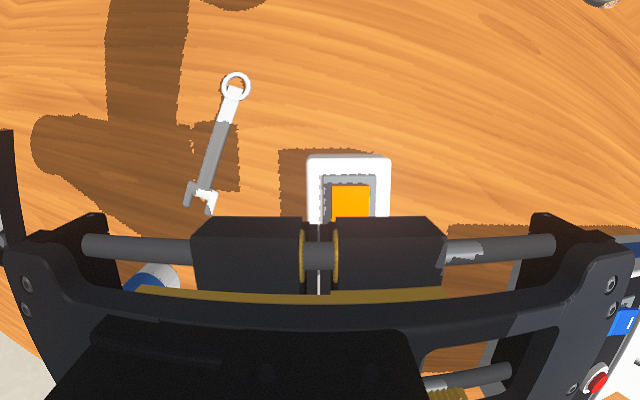

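```bash
cat >> h.py <<'E'
def wrist(uv,z):
    s=sense();k=eyes.get_calibration("wrist");K=np.array(k['camera_matrix']);T=np.array(k['T_tool_cam'])
    R=np.array(s['ee_rot']);p=np.array(s['tcp_pos']);o=[]
    for u,v in uv:
        a=np.array([u-K[0,2],v-K[1,2]]);q=np.hypot(*a);th=q/K[0,0]
        d=R@T[:3,:3]@np.array([*(a/q*np.sin(th)),np.cos(th)]);C=p+R@T[:3,3]
        o.append((C+d*(z-C[2])/d[2])[:2])
    return np.array(o)
E
python3 - <<'E'
from h import *
im=cv2.imread("pics/w1.png");h=cv2.cvtColor(im,cv2.COLOR_BGR2HSV)
m=cv2.inRange(h,(12,200,180),(25,255,255));m[:170]=0;m[218:]=0;m[:,:310]=0;m[:,400:]=0
v,u=np.nonzero(m);print(u.min(),u.max(),v.min(),v.max())
v0=v.min()
print(wrist([(np.median(u[v==v0+2]),v0),(np.median(u[v==v0+20]),v0+20)],.059),(.487-.032*.97,-.267-.032*.242))
E
```

```text
332 368 186 217
[[ 0.45927823 -0.27540638]
 [ 0.47691905 -0.27056053]] (0.45596, -0.274744)
```

>>> {"op": "jog_arm", "data": {
  "increments": [
    [-0.7,0.47,0.7,0],
    [-0.7,0.47,0.9,0],
    [-0.7,0.47,0.9,0],
    [0,0,0.9,0],
    [0,0,0.7,0],
    [0,0,0,0],
    [0,0,0,0]
  ]
}}

```text
time_s: 4.65
tcp_pos: [0.5086, -0.262, 0.2628]
ee_rot: [[-0.97, -0.243, 0.0], [-0.243, 0.97, -0.0], [0.0, -0.0, -1.0]]
wrist_force: [0.3, -0.6, -0.1]
gripper_width: 0.005
gripper_force: 0.0
```

Run:
```python
from h import *
go(.507,-.262,.059,-166)
```

```text
t 4.65 tip [ 0.5086 -0.262   0.0808] yaw -165.95 F [ 0.3 -0.6 -0.1] w 0.005 units [0.076 0.021 1.091] turn 0.010056415408668464 z [ 0.e+00 -3.e-04 -1.e+00] q [-11.   25.  -17.6   0.  -47.4 -64.9]
```

>>> {"op": "jog_arm", "data": {
  "increments": [
    [0.05,0,0.3,0],
    [0,0,0.2,0],
    [0,0,0.15,0],
    [0,0,0.1,0],
    [0,0,0.1,0],
    [0,0,0.1,0],
    [0,0,0.1,0],
    [0,0,0,0]
  ]
}}

```text
time_s: 5.45
tcp_pos: [0.5075, -0.2623, 0.2417]
ee_rot: [[-0.97, -0.243, 0.001], [-0.243, 0.97, -0.0], [-0.0, -0.0, -1.0]]
wrist_force: [0.2, 1.1, 1.6]
gripper_width: 0.006
gripper_force: 0.8
```

>>> {"op": "jog_arm", "data": {
  "increments": [
    [0,0,0.05,0],
    [0,0,0,0]
  ]
}}

```text
time_s: 5.65
tcp_pos: [0.5074, -0.2623, 0.2416]
ee_rot: [[-0.97, -0.243, 0.001], [-0.243, 0.97, -0.0], [-0.0, -0.001, -1.0]]
wrist_force: [0.9, 1.1, 5.3]
gripper_width: 0.004
gripper_force: 2.9
```

>>> {"op": "jog_arm", "data": {
  "increments": [
    [0,0,0.07,0],
    [0,0,0,0]
  ]
}}

```text
time_s: 5.85
tcp_pos: [0.5074, -0.2623, 0.2414]
ee_rot: [[-0.97, -0.243, 0.001], [-0.243, 0.97, -0.001], [-0.0, -0.001, -1.0]]
wrist_force: [-0.9, 2.9, 12.0]
gripper_width: 0.006
gripper_force: 6.2
```

>>> {"op": "jog_arm", "data": {
  "increments": [
    [0,0,0.07,0],
    [0,0,0,0]
  ]
}}

```text
time_s: 6.05
tcp_pos: [0.5074, -0.2622, 0.2413]
ee_rot: [[-0.97, -0.244, 0.001], [-0.244, 0.97, -0.001], [-0.001, -0.001, -1.0]]
wrist_force: [-2.7, 4.6, 19.6]
gripper_width: 0.003
gripper_force: 9.6
```

>>> {"op": "jog_arm", "data": {
  "increments": [
    [0,0,-0.5,0],
    [0,0,-1,0],
    [0,0,-1,-1],
    [0,0,-1,-1],
    [0,0,-1,-1],
    [0,0,-1,-1],
    [0,0,-1,-1],
    [0,0,-1,-1],
    [0,0,0,-1],
    [0,0,0,-1]
  ]
}}

```text
time_s: 7.05
tcp_pos: [0.5067, -0.2623, 0.388]
ee_rot: [[-0.631, -0.776, -0.001], [-0.776, 0.631, 0.001], [0.0, 0.001, -1.0]]
wrist_force: [0.3, 0.0, -0.0]
gripper_width: 0.004
gripper_force: 0.0
```

>>> {"op": "jog_arm", "data": {
  "increments": [
    [0,0,0,-1],
    [0,0,0,-1],
    [0,0,0,-1],
    [0,0,0,-1],
    [0,0,0,-1],
    [0,0,0,-1],
    [0,0,0,-1],
    [0,0,0,-1],
    [0,0,0,-1],
    [0,0,0,-1]
  ]
}}

```text
time_s: 8.05
tcp_pos: [0.5067, -0.2623, 0.387]
ee_rot: [[0.117, -0.993, -0.003], [-0.993, -0.117, 0.001], [-0.001, 0.003, -1.0]]
wrist_force: [-0.1, 0.3, -0.8]
gripper_width: 0.006
gripper_force: 0.0
```

Run:
```python
from h import *
go(.511,.03,.2,-78.5)
im=eyes.capture("top");cv2.imwrite("pics/t2.png",cv2.resize(im[160:300,220:420],None,fx=4,fy=4,interpolation=cv2.INTER_CUBIC))
```

```text
t 8.05 tip [ 0.5061 -0.2621  0.205 ] yaw -83.3 F [-0.1  0.3 -0.8] w 0.006 units [-14.477  -1.947   0.266] turn -1.0468763902083842 z [-2.8e-03  9.0e-04 -1.0e+00] q [-11.1  17.6  -8.9  -0.  -63.7  17.8]
```

View pics/t2.png

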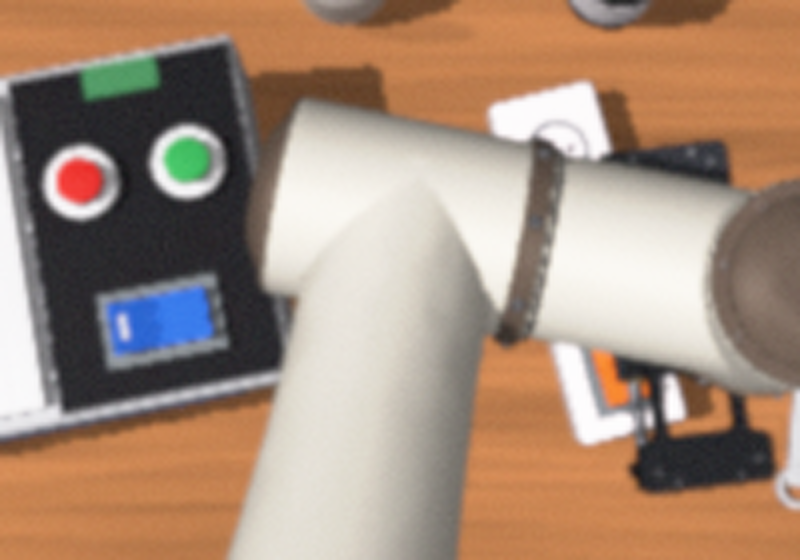

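>>> {"op": "jog_arm", "data": {
  "increments": [
    [0,0,0,-1],
    [-1,-0.2,0,-0.05],
    [-1,-0.2,0,0],
    [-1,-0.2,0,0],
    [-1,-0.2,0,0],
    [-1,-0.2,0,0],
    [-1,-0.2,0,0],
    [-1,-0.2,0,0],
    [-1,-0.2,0,0],
    [-1,-0.2,0,0]
  ]
}}

```text
time_s: 9.1
tcp_pos: [0.5066, -0.0781, 0.3873]
ee_rot: [[0.195, -0.981, -0.002], [-0.981, -0.195, -0.0], [-0.0, 0.002, -1.0]]
wrist_force: [0.4, 0.0, -0.3]
gripper_width: 0.008
gripper_force: 0.0
```

>>> {"op": "jog_arm", "data": {
  "increments": [
    [-1,-0.2,0,0],
    [-1,-0.2,0,0],
    [-1,-0.2,0,0],
    [-1,-0.2,0,0],
    [0,0,0,0],
    [0,0,0,0]
  ]
}}

```text
time_s: 9.7
tcp_pos: [0.5068, 0.0029, 0.3875]
ee_rot: [[0.197, -0.98, -0.002], [-0.98, -0.197, -0.0], [0.0, 0.002, -1.0]]
wrist_force: [0.7, -1.0, 0.7]
gripper_width: 0.007
gripper_force: 0.0
```

Run:
```python
from h import *
go(.507,.070,.2,-78.5)
im=eyes.capture("wrist");cv2.imwrite("pics/w2.png",im)
h=cv2.cvtColor(im,cv2.COLOR_BGR2HSV)
m=cv2.inRange(h,(100,150,100),(125,255,255));n,_,st,ce=cv2.connectedComponentsWithStats(m)
print([(st[i].tolist(),ce[i].round(1).tolist()) for i in range(1,n) if st[i,4]>150])
s=eyes.capture("scene");t=eyes.capture("top")
a=cv2.resize(s[135:235,250:410],(800,500),interpolation=cv2.INTER_CUBIC)
cv2.imwrite("pics/s2.png",a)
for c in["top","scene"]:
    m=mask_pts(c,"mains",.059)
    if m:P=m[1].astype(np.float32);print(c,m[0],P.mean(0),cv2.minAreaRect(P))
```

```text
t 9.7 tip [0.5065 0.0028 0.2055] yaw -78.65 F [ 0.7 -1.   0.7] w 0.007 units [-3.289 -0.684  0.275] turn -0.033110880404297 z [-1.6e-03 -4.0e-04 -1.0e+00] q [ 18.7  11.4 -17.4  -0.  -61.4  -7.4]
[]
top 0.84 [ 0.48644862 -0.2683486 ] ((0.4867328703403473, -0.26798731088638306), (0.06218566745519638, 0.03228358179330826), 17.295278549194336)
scene 0.6 [ 0.4836072  -0.26570103] ((0.48316052556037903, -0.2650877833366394), (0.0787411779165268, 0.039646100252866745), 21.163665771484375)
```

View pics/w2.png

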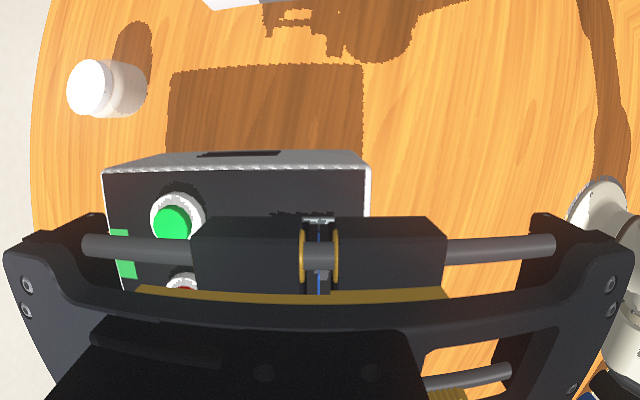

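View pics/s2.png

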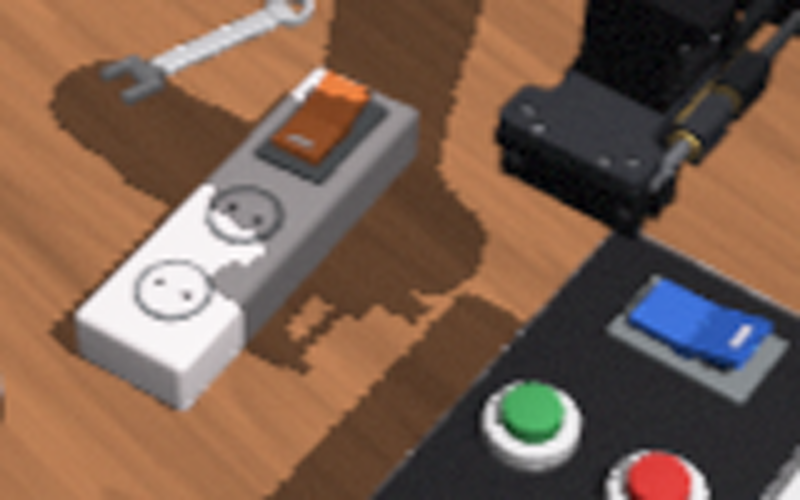

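Run:
```python
from h import *
im=cv2.imread("pics/w2.png");h=cv2.cvtColor(im,cv2.COLOR_BGR2HSV)
m=cv2.inRange(h,(50,150,120),(80,255,255));n,_,st,ce=cv2.connectedComponentsWithStats(m)
for i in range(1,n):
    if st[i,4]>100: print(st[i],ce[i],wrist([ce[i]],.163))
go(.507,.070,.19,-78.5)
```

```text
[153 207  38  32 990] [171.78888889 223.6020202 ] [[0.61489769 0.03028258]]
t 9.95 tip [0.507  0.0022 0.2059] yaw -78.72 F [-0.7 -0.5 -0.3] w 0.001 units [-3.325 -0.665  0.792] turn -0.04816906737079078 z [-4.e-04 -1.e-04 -1.e+00] q [ 18.6  11.3 -17.3   0.  -61.4  -7.3]
```

>>> {"op": "jog_arm", "data": {
  "increments": [
    [-0.8,-0.17,0,0],
    [-0.8,-0.17,0,0],
    [-0.8,-0.17,0.3,0],
    [-0.9,-0.17,0.4,0],
    [0,0,0.2,0],
    [0,0,0,0],
    [0,0,0,0]
  ]
}}

```text
time_s: 10.65
tcp_pos: [0.5075, 0.0696, 0.3701]
ee_rot: [[0.196, -0.981, 0.0], [-0.981, -0.196, -0.0], [0.0, 0.0, -1.0]]
wrist_force: [0.2, 0.3, -1.0]
gripper_width: 0.008
gripper_force: 0.0
```

Run:
```python
from h import *
go(.507,.070,.155,-78.5)
```

```text
t 10.65 tip [0.5075 0.0696 0.1881] yaw -78.68 F [ 0.2  0.3 -1. ] w 0.008 units [-0.025  0.022  1.655] turn -0.04007379046290823 z [ 0.e+00 -3.e-04 -1.e+00] q [ 26.   12.8 -18.2   0.  -59.  -14.7]
```

>>> {"op": "jog_arm", "data": {
  "increments": [
    [0,0,0.5,0],
    [0,0,0.3,0],
    [0,0,0.2,0],
    [0,0,0.1,0],
    [0,0,0.1,0],
    [0,0,0.1,0],
    [0,0,0.1,0],
    [0,0,0.1,0],
    [0,0,0.1,0],
    [0,0,0,0]
  ]
}}

```text
time_s: 11.65
tcp_pos: [0.5076, 0.0704, 0.3378]
ee_rot: [[0.197, -0.98, 0.0], [-0.98, -0.197, 0.0], [-0.0, -0.0, -1.0]]
wrist_force: [-0.1, -0.0, -0.3]
gripper_width: 0.003
gripper_force: 0.2
```

>>> {"op": "jog_arm", "data": {
  "increments": [
    [0,0,0.08,0],
    [0,0,0,0]
  ]
}}

```text
time_s: 11.85
tcp_pos: [0.5075, 0.0704, 0.3376]
ee_rot: [[0.197, -0.98, 0.001], [-0.98, -0.197, -0.0], [0.0, -0.001, -1.0]]
wrist_force: [-3.0, 1.9, 7.5]
gripper_width: 0.005
gripper_force: 3.9
```

>>> {"op": "jog_arm", "data": {
  "increments": [
    [0,0,0.08,0],
    [0,0,0,0]
  ]
}}

```text
time_s: 12.05
tcp_pos: [0.5075, 0.0704, 0.3375]
ee_rot: [[0.198, -0.98, 0.002], [-0.98, -0.198, -0.0], [0.001, -0.001, -1.0]]
wrist_force: [-6.2, 2.3, 16.1]
gripper_width: 0.004
gripper_force: 7.7
```

>>> {"op": "jog_arm", "data": {
  "increments": [
    [0,0,0.05,0],
    [0,0,0,0]
  ]
}}

```text
time_s: 12.25
tcp_pos: [0.5074, 0.0704, 0.3374]
ee_rot: [[0.198, -0.98, 0.002], [-0.98, -0.198, -0.0], [0.001, -0.002, -1.0]]
wrist_force: [-8.6, 2.8, 20.0]
gripper_width: 0.009
gripper_force: 10.1
```

>>> {"op": "jog_arm", "data": {
  "increments": [
    [0,0,-0.5,0],
    [0,0,-1,0],
    [0,0,-1,0],
    [0,0,0,0]
  ]
}}

```text
time_s: 12.65
tcp_pos: [0.5081, 0.0703, 0.3863]
ee_rot: [[0.197, -0.98, 0.005], [-0.98, -0.197, 0.001], [-0.0, -0.006, -1.0]]
wrist_force: [0.3, 0.7, -0.0]
gripper_width: 0.001
gripper_force: 0.0
```

Run:
```python
from h import *
go(.616,.035,.195,-78.5)
```

```text
t 12.65 tip [0.5091 0.0706 0.2043] yaw -78.62 F [ 0.3  0.7 -0. ] w 0.001 units [ 2.798 -4.888  0.489] turn -0.026691428221714573 z [ 0.0053  0.0014 -1.    ] q [ 26.   11.9 -16.8   0.1 -60.9 -14.7]
```

>>> {"op": "jog_arm", "data": {
  "increments": [
    [0.56,-0.98,0,0],
    [0.56,-0.98,0,0],
    [0.56,-0.98,0,0],
    [0.56,-0.98,0,0],
    [0.56,-0.98,0,0],
    [0,0,0,0],
    [0,0,0,0]
  ]
}}

```text
time_s: 13.35
tcp_pos: [0.6144, 0.0344, 0.382]
ee_rot: [[0.196, -0.981, -0.003], [-0.981, -0.196, -0.0], [-0.0, 0.003, -1.0]]
wrist_force: [-0.2, 1.0, 0.2]
gripper_width: 0.008
gripper_force: 0.0
```

Run:
```python
from h import *
go(.616,.035,.163,-78.5)
im=eyes.capture("wrist");cv2.imwrite("pics/w3.png",im)
s=eyes.capture("scene");t=eyes.capture("top")
a=cv2.resize(s[165:265,300:460],(800,500),interpolation=cv2.INTER_CUBIC);cv2.imwrite("pics/s3.png",a)
for n in ["start_top","stop_top","heater_press"]:
  for c in["wrist","scene","top"]: print(n,c,[(np.round(d['centre'],4),round(d['conf'],2)) for d in eyes.spot_in(c,n)[:1]])
```

```text
t 13.35 tip [0.6139 0.0343 0.2   ] yaw -78.7 F [-0.2  1.   0.2] w 0.008 units [-0.013 -0.118  1.85 ] turn -0.04408727738542837 z [-3.1e-03 -5.0e-04 -1.0e+00] q [ 18.2  22.1  -2.9  -0.  -65.3  -6.9]
start_top wrist [(array([0.6154, 0.0294, 0.1585]), 0.68)]
start_top scene [(array([0.6202, 0.0392, 0.1623]), 0.67)]
start_top top [(array([ 0.4892, -0.2633,  0.0628]), 0.75)]
stop_top wrist []
stop_top scene []
stop_top top [(array([0.6005, 0.1074, 0.164 ]), 0.53)]
heater_press wrist [(array([0.5052, 0.0268, 0.1653]), 0.73)]
heater_press scene [(array([0.5114, 0.0516, 0.1522]), 0.83)]
heater_press top [(array([0.5101, 0.0488, 0.1545]), 0.65)]
```

View pics/s3.png

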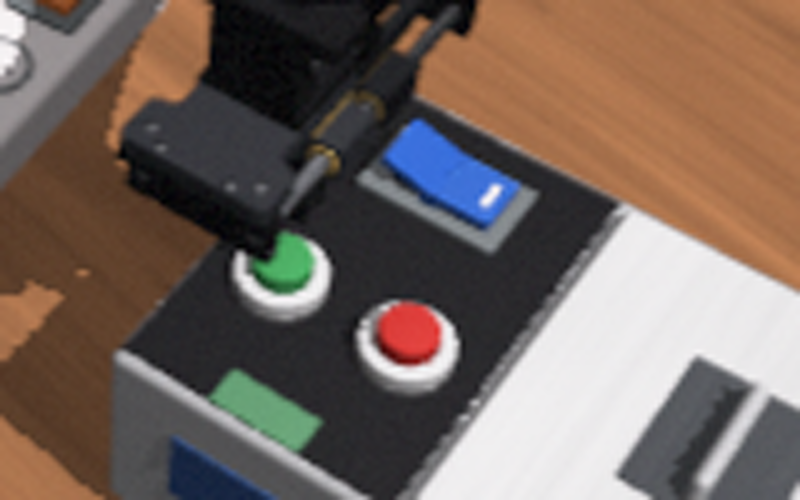

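View pics/w3.png

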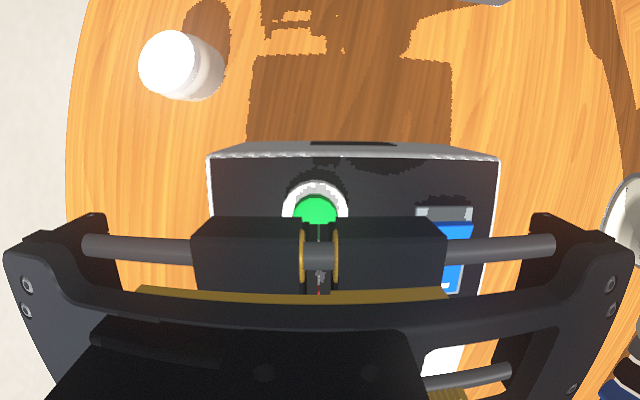

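Run:
```python
from h import *
ax=np.array([-.199,.98])
print(wrist([(315,180.5)],.153)+.024*ax, wrist([(317,196)],.163)+.016*ax, wrist([(317,196)],.157)+.016*ax)
go(.616,.035,.163,-78.5)
```

```text
[[0.61732281 0.03480927]] [[0.61583348 0.03511044]] [[0.61557023 0.03656911]]
t 13.95 tip [0.6145 0.0348 0.2019] yaw -78.64 F [-0.6  0.4  0.3] w 0.006 units [ 0.003 -0.075  1.945] turn -0.029548968926776168 z [ 3.e-04  1.e-04 -1.e+00] q [ 18.3  21.9  -2.8  -0.  -65.3  -6.9]
```

>>> {"op": "jog_arm", "data": {
  "increments": [
    [0,-0.08,0.6,0],
    [0,0,0.6,0],
    [0,0,0.3,0],
    [0,0,0.2,0],
    [0,0,0.15,0],
    [0,0,0.1,0],
    [0,0,0.1,0],
    [0,0,0.1,0],
    [0,0,0.1,0],
    [0,0,0,0]
  ]
}}

```text
time_s: 14.95
tcp_pos: [0.616, 0.035, 0.3397]
ee_rot: [[0.197, -0.98, 0.001], [-0.98, -0.197, -0.0], [0.0, -0.001, -1.0]]
wrist_force: [-3.2, -0.4, 4.8]
gripper_width: 0.004
gripper_force: 2.7
```

>>> {"op": "jog_arm", "data": {
  "increments": [
    [0,0,0.08,0],
    [0,0,0,0]
  ]
}}

```text
time_s: 15.15
tcp_pos: [0.6159, 0.035, 0.3395]
ee_rot: [[0.198, -0.98, 0.001], [-0.98, -0.198, -0.0], [0.001, -0.001, -1.0]]
wrist_force: [-3.8, 1.3, 9.9]
gripper_width: 0.005
gripper_force: 5.3
```

>>> {"op": "jog_arm", "data": {
  "increments": [
    [0,0,0.07,0],
    [0,0,0,0],
    [0,0,0,0]
  ]
}}

```text
time_s: 15.45
tcp_pos: [0.6158, 0.035, 0.3395]
ee_rot: [[0.198, -0.98, 0.002], [-0.98, -0.198, -0.001], [0.001, -0.002, -1.0]]
wrist_force: [-7.1, 0.9, 14.7]
gripper_width: 0.003
gripper_force: 7.5
```

>>> {"op": "jog_arm", "data": {
  "increments": [
    [0,0,-0.3,0],
    [0,0,-1,0],
    [0,0,-1,0],
    [0,0,-1,0],
    [0,0,-1,0],
    [0,0,-1,0],
    [1,0,0,0],
    [1,0,0,0],
    [1,0,0,0],
    [0,0,0,0]
  ]
}}

```text
time_s: 16.45
tcp_pos: [0.6283, -0.0256, 0.4412]
ee_rot: [[0.194, -0.981, 0.0], [-0.981, -0.194, -0.0], [0.0, -0.0, -1.0]]
wrist_force: [0.2, 0.2, 0.4]
gripper_width: 0.005
gripper_force: 0.0
```

Run:
```python
from h import *
go(.616,.035,.163)
s=eyes.capture("scene");cv2.imwrite("pics/s4.png",cv2.resize(s[120:270,220:460],(800,500),interpolation=cv2.INTER_CUBIC))
```

```text
t 16.45 tip [ 0.6284 -0.0256  0.2592] yaw -78.79 F [0.2 0.2 0.4] w 0.005 units [-3.091  0.021  4.809] turn None z [ 3.e-04 -0.e+00 -1.e+00] q [ 12.4  21.2   4.4   0.  -73.2  -1.2]
```

View pics/s4.png

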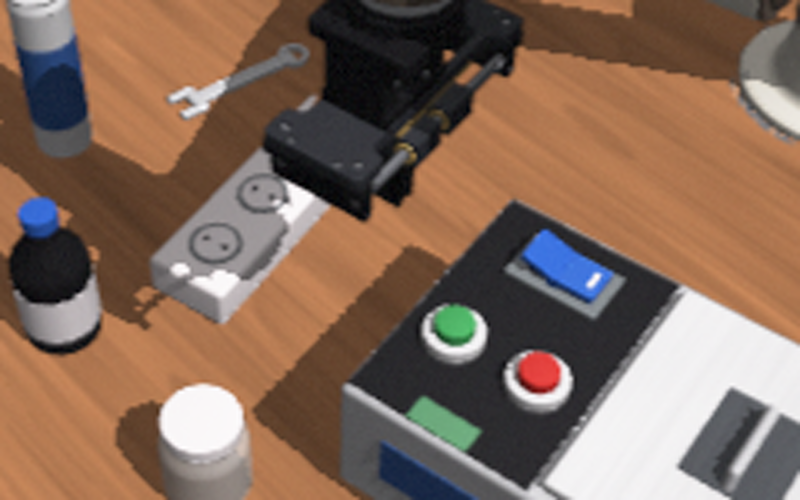

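The picture shows the green button out again at (455,325). The heater rocker is over at (568,265), the red button at (540,370) is untouched, and the bystanders are in place. I'm handing in the job.

```bash
python3 -c "
from station import r
print(r.finish_job())"
```

```text
the job is handed in; nothing more can be done
None
```

I pressed the mains rocker, the heater rocker and the green start button in that order, each firmly to its stop. The green button came back out, I never touched the red one, and the job was handed in with the robot clear at about 16.5 s.

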